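# Set the coffee grinder by its sprung index pin

## Task

The coffee grinder's setting wheel is parked: pull up the sprung pin by its knob on the wheel's far rim, turn the wheel until the pointer lip comes to the one long mark on the side of the collar, and let the pin drop there. The scale has slipped a little against the hidden hole, so feel gently back and forth about the mark until the pin has dropped fully home and locks the wheel. Never force the wheel against the pin, and leave the breakfast things where they stand.

Things in the scene. Friction and masses are not known exactly. Their poses are not given: they have to be found in the camera images.
- grinder: Coffee grinder: round metal pedestal fixed to the table, collar 176 mm wide, dark outlet chute low on the robot's side. Origin: foot, on the upright axis; x points away from the robot to the middle of the scale. A ring hidden under the wheel has a 12 mm hole near the long mark, a 43 mm long parking slot at the middle of the scale and a wrong 12 mm hole 40 degrees on its other side.
- hub (a point): Centre of the setting wheel's upper face, 155 mm above the table: a flat steel disc, 160 mm wide, 8 mm thick, lying level on the grinder and turning about the upright axis. A dark nut, 48 mm wide and 17 mm high, stands in its middle. Nothing on the grinder is higher than the knob.
- wheel (a joint): Angle of the wheel (and so of the knob) from the middle of the scale, in rad, anticlockwise from above; stops at -1.15 and 1.15. At the start the pin is in the parking slot (within 0.13 of 0). Friction holds it: about 1 N at the knob turns it with the pin lifted, 3 to 6 N with the pin riding on the ring; once the pin is in its hole the wheel locks within 2 mm.
- knob (a point): Centre of the sprung pin's upright round knob near the wheel's far rim, 62 mm from the axis: a steel cylinder with dark rings, 23 mm wide, 33 mm high (16.5 mm above and below this point). With the pin home this point is 176.5 mm above the table and the knob's lower end 5 mm above the wheel; a 30 mm wide, 4 mm high seat lies under it. It turns with the wheel and slides straight up.
- pin (a joint): How far the 8 mm, flat-footed pin is pulled up, in m: 0 fully home, 0.0075 when it rides on the closed ring, at most 0.016. A spring pulls it down: 2.5 N at 0, 4 N riding, 5.7 N at the top; let go, it comes down by itself. It falls into a 12 mm hole within 2 mm of its middle. Closed ring: 15 mm between slot and each hole, 28 mm beyond each hole.
- pointer (a point): Tip of the pointer: a dark narrow tongue that sticks out over the wheel's rim at the knob's own bearing and bends down outside the collar; this point is 89 mm from the axis, 130 mm above the table.
- long_mark (a point): The one long mark: a dark stroke 5 mm wide, 26 mm high, on the collar's upright side and over its upper edge, 89 mm from the axis, 130 mm above the table, about 0.70 rad round from the middle of the scale; the other strokes are 8 mm high. The hole lies up to 8 mm (at the knob; 11 mm at the pointer) to either side of it, unknown beforehand.
- white_mug: Bystander: white mug, 90x130x96 mm, to the left of the grinder; origin at its foot.
- sugar_caddy: Bystander: black caddy with sugar packets, 52x66x71 mm, in front of the box-shaped warmer; origin at its foot.
- cereal_spoon: Bystander: spoon, 188x39x16 mm, lying near the table's front edge; origin under its middle.
- tongs_3: Bystander: kitchen tongs, 77x244x10 mm, lying at the left; origin under their middle.

How it is judged:
On the way, in this order (a step that is already met when the one before it is completed fails the run):
1. the pin is pulled up out of the parking slot (value of joint pin above 0.008 m), for 0.1 s.
2. the wheel is turned so that the pointer is near the long mark (distance between pointer and long_mark below 0.022 m), for 0.1 s.
At the end, for the whole second after the job is handed in: The pin is fully home (less than 2 mm up) in the hole by the long mark, with the pointer tip within 16 mm of the mark, and the wheel is still (value of joint pin below 0.002 m and distance between pointer and long_mark below 0.016 m and velocity of joint wheel between -0.05 and 0.05 rad/s); the robot touches nothing.
It fails at once if the wheel is forced against the pin (more than 25 N between the pin and the hidden ring) (contact force between pin and hole_ring above 25 N).
It fails at once if a bystander is pushed more than 20 mm  (distance of any of white_mug, sugar_caddy, cereal_spoon, tongs_3 from where it was at the start of the episode above 0.02 m).
It also fails if it takes over 53 s, if anything falls off the work surface, if the arm or the gripper's body presses on something with over 40 N, if the wrist force passes 120 N, or if a joint passes its speed limit or range.

## Robot

A 6-joint arm with a two-finger parallel gripper is mounted at the origin on a cart in front of the work surface, level with it; the furniture and walls round the work are solid. World frame = base frame: x ahead of the robot, y to its left, z up, the work surface at z = 0. Lengths are in m, angles in rad, forces in N, time in s.
With the tool pointing down it reaches from about 0.35 to 0.775 m from the base axis. Payload 7.3 kg.
Tool frame: the origin (TCP) lies on the centre line of the jaws, within the pads' length; the fingertips stand 11 mm ahead of it and the grasp point (between the pads) lies 8 mm behind it; z points along the fingers, y is the direction in which the jaws open and shut (so a half turn about z gives the same grasp; the last joint's range is limited). The gripper opens to 92 mm and grips with 3 to 60 N. Pads are 19 mm wide; open, the fingers measure 130 mm over their backs; the gripper's body (75 mm by 190 mm) begins 47 mm behind the grasp point.
Start: joints at [1.025, 0.342, 1.524, -0, 1.275, -0.146], TCP at [0.204, 0.484, 0.238] pointing down, gripper open.
Joint ranges: [-2.53, 2.53], [-0.77, 2.02], [0.04, 2.7], [-1, 4.14], [0.28, 2.66], [-3.11, 3.11]. Speed limits (rad/s): [2.57, 2.57, 3.14, 3.14, 3.14, 3.14].

## Interface

Orientations are given as [roll, pitch, yaw] about the fixed x, y, z axes, in that order (R = Rz(yaw) Ry(pitch) Rx(roll)).
In Python, from cell import robot gives the robot as it stands.
- The arm moves only by the tool jog_arm, never from a script. Its argument "deltas" is one flat list of numbers, 6 for each row, row after row: the shift along the world's x, y, z in units of 0.1 m (1.0 is 0.1 m), then the turn, a rotation vector about the world's x, y, z in units of 90 degrees (1.0 is 90 degrees). A call has 1 to 5 rows; each row is the pose to reach, as a shift and turn from the pose commanded when the call began; what a row does not reach only later rows make up. A row lasts 1/12 s, in which the tool goes at most 41.7 mm and 7.16 degrees, less where a joint would pass 70% of its speed; a pose out of reach is approached as far as the arm can. A call with a number of a shift or a turn outside -1 to 1 is refused whole. A call with a gripper value outside its range is refused whole. "claw" is the opening, from 0 (shut) to 1 (fully open), set as the call begins (left out, the last holds). The fingers move at their own pace and stop on an object; "newtons" is the grip in N (left out, the last holds). Time passes only in rows, so rows that repeat a pose let the fingers close. It gives the time, the measured TCP pose, the force and the opening at its end, in the units of the state.
- robot.observe(): the state, without advancing time (a new reading comes with each control period).
- robot.read_camera(name): name is "scene" or "side" or "wrist"; returns the picture (420x560x3 uint8, red, green, blue); there is no depth.
- robot.camera_params(name): a dict with "fx", "fy", "cx", "cy" (pixels), "R" (3x3) and "t" (3): a world point X has camera coordinates R X + t. Camera axes: x right, y down, z forward; pixel columns grow to the right and rows downward; lengths in m; the calibration is good to about 2 mm. A picture is of the moment at which its call begins: read the wrist's pose just before it. camera_params takes no time and is no camera call; for the wrist camera it gives the pose at the moment of the call.
- robot.hand_in(): hands the job in, once; it reports no verdict.
The state is a dict: "time": time; "qpos": joint angles; "qvel": joint speeds; "joint_efforts": joint torques, N m; "tool_pos": TCP position; "tool_rot": TCP orientation; "contact_force": force on the tool from outside, world axes, zero at the start; "torque": the same for the moment, N m; "opening": finger opening in m.
Only numpy, scipy, OpenCV 4.12 (cv2) and the standard library are available. Lean on these libraries where they do the work, as an engineer would, in place of code of your own. Each camera call takes 0.05 s, during which the arm holds its last target. There are 200 camera calls.

## Working session

There is one attempt and no reset: what is moved stays moved. The work goes in short steps, Python scripts to look and compute and a tool call to move; the robot and the scene stay as the last step left them, time stands still between calls to the robot, and variables do not carry over. Pictures are saved under pics/ and viewed, about 8 in all and at most 12, crops included, and the job is handed in when it is done.

Besides the shell and the picture viewer there is one more tool, called after "Call:" in YAML: its name, and indented under it one key for each argument. jog_arm: Moves the arm, as the interface text tells. Its arguments: {"type":"object","properties":{"deltas":{"type":"array","items":{"type":"number"}},"claw":{"type":"number"},"newtons":{"type":"number"}},"required":["deltas"]}

```bash
mkdir -p pics; ls; python3 - <<'E'
from cell import robot
import cv2,numpy as np
a=[robot.read_camera(n) for n in("scene","side")]
for n,i in zip(("scene","side"),a):
    cv2.imwrite(f"pics/{n}0.png",i[:,:,::-1]); p=robot.camera_params(n); print(n,p)
print(robot.observe())
E
```

```text
pics
scene {'fx': 494.4878857322468, 'fy': 494.4878857322468, 'cx': 273.3778060236965, 'cy': 199.89987785767246, 'R': array([[ 0.52579888, -0.85059873, -0.00416479],
       [-0.45991484, -0.2801714 , -0.84260449],
       [ 0.71555145,  0.44495595, -0.53851679]]), 't': array([-0.3416712 ,  0.31048702,  1.02792209])}
side {'fx': 516.7807708786706, 'fy': 516.7807708786706, 'cx': 279.57220000476474, 'cy': 204.30674541536777, 'R': array([[ 0.4844569 , -0.87459755,  0.01951001],
       [-0.47920713, -0.28396852, -0.83049528],
       [ 0.73188936,  0.39298983, -0.55668389]]), 't': array([-0.34459196,  0.32548912,  0.89556027])}
{'time': 0.1, 'qpos': array([ 1.02500040e+00,  3.42681894e-01,  1.52491911e+00, -5.11208657e-06,
        1.27540943e+00, -1.45994562e-01]), 'qvel': array([-6.84356038e-04, -5.90672663e-04, -2.50971311e-03, -2.16507094e-03,
        5.61157893e-04, -1.59219499e-08]), 'joint_efforts': array([ 2.25886135e-03, -4.32002807e+01, -2.44694316e+01,  7.20862881e-02,
        5.26738772e-02, -2.38934189e-05]), 'tool_pos': array([0.2041432 , 0.48330444, 0.23710031]), 'tool_rot': array([-3.14018925e+00, -2.01416811e-04,  2.74179263e+00]), 'contact_force': array([-0.06724987, -0.02052026,  0.08343658]), 'torque': array([-0.00160772,  0.02427106,  0.02463561]), 'opening': 0.09180230392536112}
```

View pics/scene0.png

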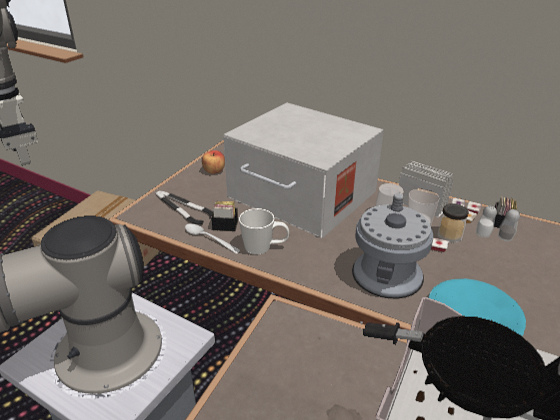

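View pics/side0.png

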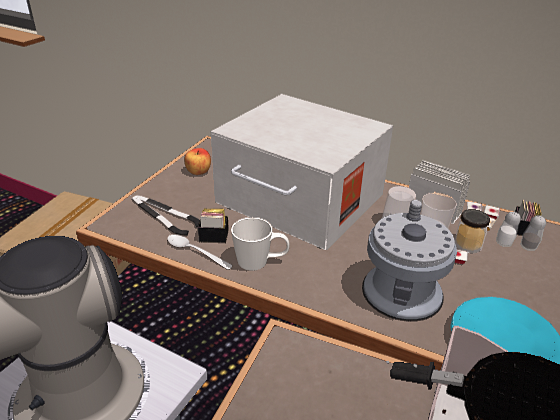

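The grinder stands at the right of both pictures. In scene the nut is at about (394,214) and the knob top at (397,196). In side the nut is at about (414,230) and the knob top at (415,203). The scale is on the far side, hidden from both cameras. I'll cast rays next.

```bash
cat > h.py <<'E'
from cell import robot
import cv2,numpy as np
def onz(p,u,z):
    R,t=p["R"],p["t"]; c=-R.T@t
    d=R.T@np.array([(u[0]-p["cx"])/p["fx"],(u[1]-p["cy"])/p["fy"],1])
    return c+d*(z-c[2])/d[2]
def proj(p,X):
    c=p["R"]@X+p["t"]; return np.array([p["fx"]*c[0]/c[2]+p["cx"],p["fy"]*c[1]/c[2]+p["cy"]])
E
python3 - <<'E'
from h import *
S=robot.camera_params("scene");D=robot.camera_params("side")
print("nut top",onz(S,(394.5,212),.172),onz(D,(414,228),.172))
print("knob top",onz(S,(397.5,195),.193),onz(D,(415.5,203),.193))
a=cv2.imread("pics/scene0.png")[180:310,340:450];b=cv2.imread("pics/side0.png")[190:320,355:465]
cv2.imwrite("pics/c0.png",cv2.resize(np.hstack([a,b]),None,fx=3.6,fy=3.6,interpolation=cv2.INTER_CUBIC))
p=robot.camera_params("wrist");o=robot.observe()
print("wrist cam",-p["R"].T@p["t"],p["R"],p["fx"],p["cx"],p["cy"],o["tool_pos"])
E
```

```text
nut top [ 0.54135404 -0.39779946  0.172     ] [ 0.52310708 -0.4048376   0.172     ]
knob top [ 0.58262587 -0.38731572  0.193     ] [ 0.57988217 -0.38736349  0.193     ]
wrist cam [0.12626336 0.51687001 0.38483964] [[ 0.38913997  0.92117581 -0.00228203]
 [ 0.87673308 -0.36960317  0.30778663]
 [ 0.28268215 -0.12177281 -0.95145267]] 333.0746561968967 277.18418319558197 205.50254060964954 [0.2041432  0.48330444 0.23710031]
```

View pics/c0.png

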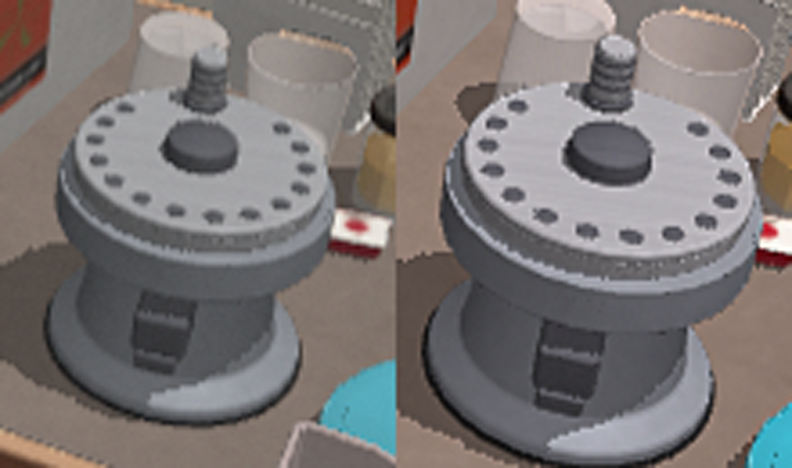

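```bash
python3 - <<'E'
from h import *
S=robot.camera_params("scene");D=robot.camera_params("side")
def pt(a,b):
    f=lambda p,u:np.vstack([p["R"][0]*p["fx"]-(u[0]-p["cx"])*p["R"][2],p["R"][1]*p["fy"]-(u[1]-p["cy"])*p["R"][2]])
    A=[];B=[]
    for p,u in((S,a),(D,b)):
        t=p["t"]
        A+=[p["R"][0]*p["fx"]-(u[0]-p["cx"])*p["R"][2],p["R"][1]*p["fy"]-(u[1]-p["cy"])*p["R"][2]]
        B+=[-(t[0]*p["fx"]-(u[0]-p["cx"])*t[2]),-(t[1]*p["fy"]-(u[1]-p["cy"])*t[2])]
    return np.linalg.lstsq(np.array(A),np.array(B),rcond=None)[0]
print("nut top",onz(S,(395.6,218.5),.172),onz(D,(414.4,229.3),.172))
print("knob top",onz(S,(398.3,194.5),.193),onz(D,(415.8,202.5),.193))
print("warmer foot",onz(S,(323,229),0), onz(S,(228,189),0)); c=pt((323,170),(331,177)); print(c)
E
```

```text
nut top [ 0.51735497 -0.40917043  0.172     ] [ 0.51926103 -0.40680368  0.172     ]
knob top [ 0.58575266 -0.38815858  0.193     ] [ 0.58202829 -0.38735314  0.193     ]
warmer foot [ 0.61184323 -0.18659747  0.        ] [0.64793497 0.16781141 0.        ]
[ 0.46785539 -0.24304547  0.27073525]
```

Call:
jog_arm:
  deltas: [0.2, -0.3, 0.4, 0, 0, -0.06, 0.4, -0.6, 0.8, 0, 0, -0.12, 0.6, -1.0, 1.0, 0, 0, -0.17]

```text
time: 0.35
tool_pos: [0.2524, 0.4062, 0.3232]
tool_rot: [3.141, -0.0, 2.472]
contact_force: [0.9, -0.1, 0.4]
opening: 0.0917
```

Call:
jog_arm:
  deltas: [0.35, -0.35, 0.1, 0, 0, -0.06, 0.7, -0.7, 0.2, 0, 0, -0.12, 1.0, -1.0, 0.3, 0, 0, -0.17]

```text
time: 0.6
tool_pos: [0.3392, 0.3181, 0.3479]
tool_rot: [3.141, 0.0, 2.204]
contact_force: [1.2, 0.3, 0.2]
opening: 0.0915
```

Call:
jog_arm:
  deltas: [0.35, -0.35, 0, 0, 0, -0.06, 0.7, -0.7, 0, 0, 0, -0.12, 1.0, -1.0, 0, 0, 0, -0.17]

```text
time: 0.85
tool_pos: [0.4279, 0.2295, 0.3474]
tool_rot: [3.141, -0.0, 1.936]
contact_force: [0.9, 0.0, 0.3]
opening: 0.092
```

Call:
jog_arm:
  deltas: [0.15, -0.35, 0, 0, 0, -0.06, 0.3, -0.7, 0, 0, 0, -0.12, 0.4, -1.0, 0, 0, 0, -0.17]

```text
time: 1.1
tool_pos: [0.4679, 0.1288, 0.3468]
tool_rot: [-3.141, 0.0, 1.668]
contact_force: [0.8, 0.6, 0.4]
opening: 0.092
```

Call:
jog_arm:
  deltas: [0, -0.35, 0, 0, 0, -0.06, 0, -0.7, 0, 0, 0, -0.12, 0, -1.0, 0, 0, 0, -0.17]

```text
time: 1.35
tool_pos: [0.4667, 0.0292, 0.3469]
tool_rot: [-3.141, 0.0, 1.401]
contact_force: [0.4, 0.5, 0.3]
opening: 0.0919
```

Call:
jog_arm:
  deltas: [0, -0.35, 0, 0, 0, -0.06, 0, -0.7, 0, 0, 0, -0.12, 0, -1.0, 0, 0, 0, -0.17]

```text
time: 1.6
tool_pos: [0.4665, -0.0708, 0.3471]
tool_rot: [-3.141, 0.0, 1.134]
contact_force: [0.3, -0.5, 0.4]
opening: 0.0915
```

Call:
jog_arm:
  deltas: [0, -0.35, 0, 0, 0, -0.06, 0, -0.7, 0, 0, 0, -0.12, 0, -1.0, 0, 0, 0, -0.17]

```text
time: 1.85
tool_pos: [0.4665, -0.1708, 0.3471]
tool_rot: [-3.141, 0.0, 0.867]
contact_force: [0.7, 0.2, 0.9]
opening: 0.0916
```

Call:
jog_arm:
  deltas: [0.1, -0.35, 0, 0, 0, -0.06, 0.2, -0.7, 0, 0, 0, -0.12, 0.3, -1.0, 0, 0, 0, -0.17]

```text
time: 2.1
tool_pos: [0.4968, -0.271, 0.347]
tool_rot: [-3.141, 0.0, 0.6]
contact_force: [0.4, 0.4, 0.8]
opening: 0.0918
```

Call:
jog_arm:
  deltas: [0.2, -0.3, -0.2, 0, 0, -0.06, 0.4, -0.6, -0.4, 0, 0, -0.12, 0.5, -0.7, -0.6, 0, 0, -0.18, 0.5, -0.7, -0.6, 0, 0, -0.18]

```text
time: 2.43
tool_pos: [0.5465, -0.3403, 0.2804]
tool_rot: [-3.134, 0.006, 0.317]
contact_force: [-0.5, -0.5, -1.6]
opening: 0.0918
```

```bash
python3 - <<'E'
from h import *
import json
o=robot.observe();p=robot.camera_params("wrist");i=robot.read_camera("wrist")
cv2.imwrite("pics/w1.png",i[:,:,::-1])
np.savez("w1.npz",**p); print(o["time"],o["tool_pos"],o["tool_rot"],o["qpos"])
for X in([.518,-.408,.172],[.577,-.39,.193]):print(proj(p,np.array(X)))
E
```

```text
2.4333 [ 0.54650387 -0.34027983  0.28041858] [-3.13361029  0.00551807  0.31666607] [-6.75737137e-01  5.52317982e-01  1.07095857e+00 -2.56833899e-04
  1.52801666e+00  5.78427367e-01]
[344.09535324 259.03243593]
[356.37118876 196.95434248]
```

View pics/w1.png

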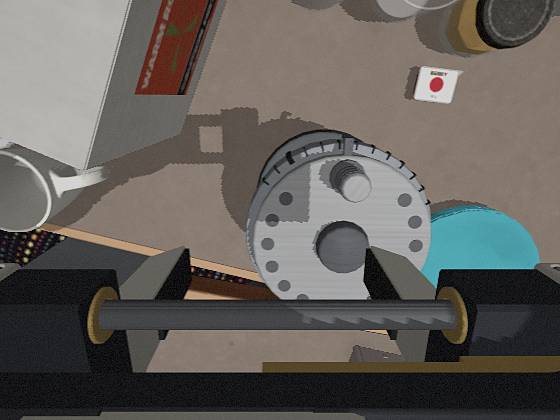

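The wrist view shows the nut at about (344,245), the knob top at (357,188), the pointer at (349,146), and a thicker mark near (291,158) on the left, which is the anticlockwise side. I'll zoom in on that.

```bash
python3 - <<'E'
from h import *
i=cv2.imread("pics/w1.png");cv2.imwrite("pics/w1c.png",cv2.resize(i[120:280,240:440],None,fx=4,fy=3.7,interpolation=cv2.INTER_CUBIC))
p=dict(np.load("w1.npz"))
h=onz(p,(344,243),.172);k=onz(p,(357,186),.193)
print(h,k,k-h,np.hypot(*(k-h)[:2]),np.arctan2((k-h)[1],(k-h)[0]))
for u in((349,146),(291,158)):
  for z in(.13,.143):
    d=onz(p,u,z)-h;print(u,z,np.hypot(*d[:2]),np.arctan2(d[1],d[0]))
E
```

```text
[ 0.53189507 -0.40236765  0.172     ] [ 0.584851   -0.38725302  0.193     ] [0.05295592 0.01511463 0.021     ] 0.05507069918604612 0.2780267052058357
(349, 146) 0.13 0.07521828032422524 0.21848862905002256
(349, 146) 0.143 0.07687236638024711 0.2556439593833475
(291, 158) 0.13 0.07769033856418851 0.9178469646147288
(291, 158) 0.143 0.07988038197111938 0.90582745734559
```

View pics/w1c.png

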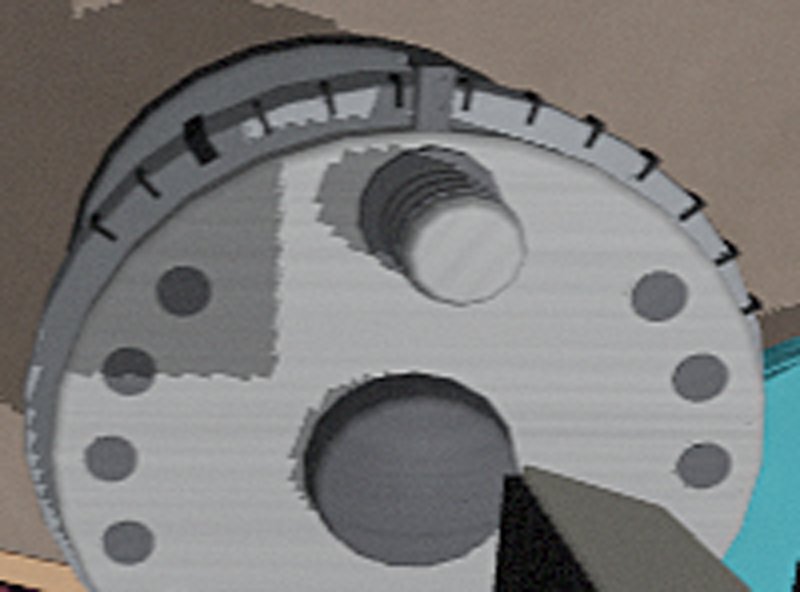

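The long mark is the thick stroke at full-picture (290.5,158), on the positive (anticlockwise) side. The pointer is at (348,146) and the knob top at (356.7,186.8). I'll move over the knob and measure from nearer.

Call:
jog_arm:
  deltas: [0.17, -0.24, 0, 0, 0, 0, 0.35, -0.48, 0, 0, 0, 0, 0.35, -0.48, 0, 0, 0, 0, 0.35, -0.48, 0, 0, 0, 0]

```text
time: 2.82
tool_pos: [0.5821, -0.3866, 0.2876]
tool_rot: [-3.141, 0.0, 0.325]
contact_force: [-0.8, 0.3, -0.3]
opening: 0.0917
```

```bash
python3 - <<'E'
from h import *
o=robot.observe();p=robot.camera_params("wrist");i=robot.read_camera("wrist")
cv2.imwrite("pics/w2.png",i[:,:,::-1])
np.savez("w2.npz",**p); print(o["time"],o["tool_pos"],o["tool_rot"],np.abs(o["qvel"]).max())
for X in([.518,-.408,.172],[.58,-.39,.193]):print(proj(p,np.array(X)))
E
```

```text
2.8167 [ 0.58211259 -0.38662057  0.28758774] [-3.14139997e+00  5.59921130e-05  3.24760106e-01] 0.04610271184396011
[277.78339261 275.44305161]
[281.41828583 215.30617867]
```

View pics/w2.png

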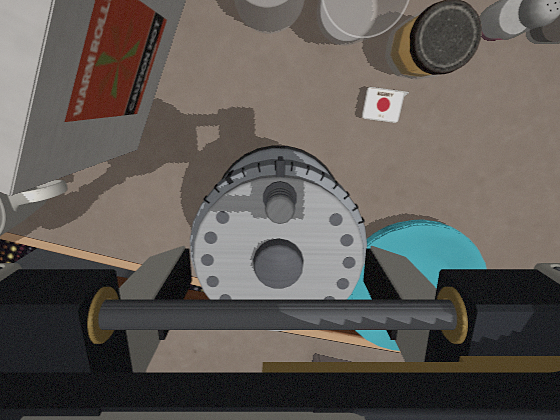

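Now well centred: nut top at about (278,265), knob top at (281,207), pointer at (281,165), and the long mark near (233,172). I'll refine these with ellipse fits.

```bash
python3 - <<'E'
from h import *
i=cv2.imread("pics/w2.png");p=dict(np.load("w2.npz"));g=cv2.cvtColor(i,cv2.COLOR_BGR2GRAY)
print(g[262,236:320:4], g[150:260:4,281])
m=((g<120).astype(np.uint8)*255); m[:225]=0;m[296:]=0;m[:,:235]=0;m[:,325:]=0
c=max(cv2.findContours(m,0,2)[0],key=cv2.contourArea);print(cv2.boundingRect(c))
t=cv2.resize(i[145:300,185:370],None,fx=4,fy=4,interpolation=cv2.INTER_CUBIC);cv2.imwrite("pics/w2c.png",t)
E
```

```text
[162 164 161 161 104  84  92  93  95  98  99  99 104 104 104  98  94 172
 166 166 167] [ 93  99  29  62  62  67  61 110  64  66  69  45 101 116 113 112 113 115
 107 167 164 162 171  49  84  96  99 107]
(250, 238, 54, 51)
```

View pics/w2c.png

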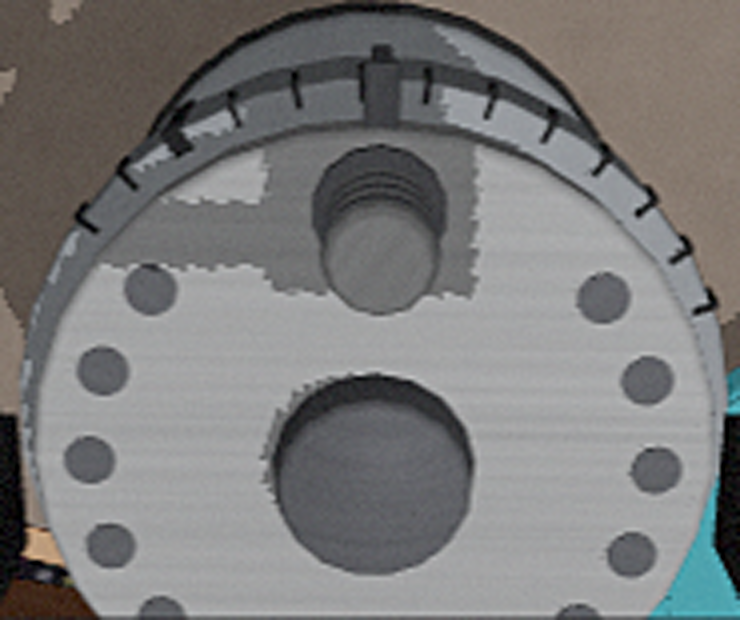

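```bash
python3 - <<'E'
from h import *
p=dict(np.load("w2.npz"))
h=onz(p,(278.8,267),.172);k=onz(p,(280.3,208.8),.193)
print(h,k,np.hypot(*(k-h)[:2]),np.arctan2((k-h)[1],(k-h)[0]))
print("wheel L/R edges",onz(p,(185+38/4,145+400/4),.155),onz(p,(185+712/4,145+400/4),.155))
for n,u,z in(("ptr top",(382,95),.155),("tip",(382,52),.130),("lm top",(180,145),.143),("lm side",(178,115),.13)):
    d=onz(p,(185+u[0]/4,145+u[1]/4),z)-h;print(n,np.hypot(*d[:2]),np.arctan2(d[1],d[0]))
E
```

```text
[ 0.52627392 -0.40615706  0.172     ] [ 0.58474429 -0.38747432  0.193     ] 0.06138264712984883 0.30927191232029166
wheel L/R edges [ 0.51426128 -0.32838532  0.155     ] [ 0.56376104 -0.47538952  0.155     ]
ptr top 0.0847026181603783 0.30827477404478043
tip 0.08956826529941066 0.30664943028657077
lm top 0.0833052904433214 0.8807990441776055
lm side 0.08777693927702825 0.8765297480482556
```

Everything agrees: knob radius 61.4 mm, tip radius 89.6 mm, mark radius 87.8 mm. Hub is at (0.526,-0.406), the knob bearing is 0.308 and the mark bearing 0.879, so the turn is +0.57 rad. Now the grasp.

Call:
jog_arm:
  deltas: [0.03, -0.01, -0.35, 0, 0, 0, 0.03, -0.01, -0.7, 0, 0, 0, 0.03, -0.01, -0.9, 0, 0, 0, 0.03, -0.01, -0.9, 0, 0, 0]

```text
time: 3.2
tool_pos: [0.5828, -0.3848, 0.1936]
tool_rot: [-3.134, 0.004, 0.325]
contact_force: [-0.6, 0.8, -0.3]
opening: 0.0918
```

Call:
jog_arm:
  deltas: [0, 0, -0.17, 0, 0, 0, 0, 0, -0.17, 0, 0, 0]

```text
time: 3.37
tool_pos: [0.5845, -0.3864, 0.1807]
tool_rot: [-3.141, 0.001, 0.324]
contact_force: [0.2, -0.0, -0.7]
opening: 0.0918
```

Call:
jog_arm:
  deltas: [0, 0, 0, 0, 0, 0, 0, 0, 0, 0, 0, 0, 0, 0, 0, 0, 0, 0, 0, 0, 0, 0, 0, 0, 0, 0, 0, 0, 0, 0]
  claw: 0.4
  newtons: 15

```text
time: 3.78
tool_pos: [0.5852, -0.3879, 0.1814]
tool_rot: [3.14, -0.001, 0.323]
contact_force: [-0.1, 0.1, 0.6]
opening: 0.0631
```

Call:
jog_arm:
  deltas: [0, 0, 0, 0, 0, 0, 0, 0, 0, 0, 0, 0, 0, 0, 0, 0, 0, 0, 0, 0, 0, 0, 0, 0, 0, 0, 0, 0, 0, 0]
  claw: 0.1
  newtons: 15

```text
time: 4.2
tool_pos: [0.585, -0.3878, 0.1803]
tool_rot: [-3.142, 0.0, 0.323]
contact_force: [-0.5, 0.0, 0.1]
opening: 0.0298
```

Call:
jog_arm:
  deltas: [0, 0, 0, 0, 0, 0, 0, 0, 0, 0, 0, 0, 0, 0, 0, 0, 0, 0, 0, 0, 0, 0, 0, 0]

```text
time: 4.53
tool_pos: [0.585, -0.3878, 0.1803]
tool_rot: [3.142, 0.0, 0.323]
contact_force: [-0.4, -0.9, -0.1]
opening: 0.0224
```

Call:
jog_arm:
  deltas: [0, 0, 0.03, 0, 0, 0, 0, 0, 0.06, 0, 0, 0, 0, 0, 0.09, 0, 0, 0, 0, 0, 0.12, 0, 0, 0, 0, 0, 0.12, 0, 0, 0]

```text
time: 4.95
tool_pos: [0.5849, -0.3876, 0.1926]
tool_rot: [-3.141, 0.0, 0.323]
contact_force: [0.4, 0.2, -5.3]
opening: 0.0225
```

The spring force is -5.3 N, so the pin is up about 12 mm. Now I'll turn about the hub by +0.574 rad.

Call:
jog_arm:
  deltas: [-0.025, 0.067, 0, 0, 0, 0.073, -0.057, 0.13, 0, 0, 0, 0.146, -0.097, 0.188, 0, 0, 0, 0.22, -0.143, 0.242, 0, 0, 0, 0.293, -0.195, 0.29, 0, 0, 0, 0.366]

```text
time: 5.37
tool_pos: [0.5652, -0.3582, 0.1925]
tool_rot: [-3.141, 0.0, 0.903]
contact_force: [0.2, -1.3, -6.4]
opening: 0.0227
```

Call:
jog_arm:
  deltas: [0, 0, 0, 0, 0, 0, 0, 0, 0, 0, 0, 0, 0, 0, 0, 0, 0, 0]

```text
time: 5.62
tool_pos: [0.5655, -0.3586, 0.1925]
tool_rot: [-3.141, -0.0, 0.894]
contact_force: [-1.7, 1.5, -5.4]
opening: 0.0221
```

```bash
python3 - <<'E'
from h import *
o=robot.observe();p=robot.camera_params("wrist");i=robot.read_camera("wrist")
np.savez("w3.npz",**p); print(o["time"],o["tool_pos"],o["tool_rot"])
i=i[:,:,::-1]
cv2.imwrite("pics/w3.png",cv2.resize(i[110:260,180:380],None,fx=4,fy=4,interpolation=cv2.INTER_CUBIC))
H=np.array([.5263,-.4062])
for b in(.80,.879,.96):print(proj(p,np.r_[H+.089*np.array([np.cos(b),np.sin(b)]),.13]))
E
```

```text
5.6167 [ 0.56545044 -0.35855797  0.19247245] [-3.14085463e+00 -2.60628329e-04  8.94302604e-01]
[290.37097609 189.34413416]
[279.6277468  188.77104425]
[268.59503112 189.03628203]
```

View pics/w3.png

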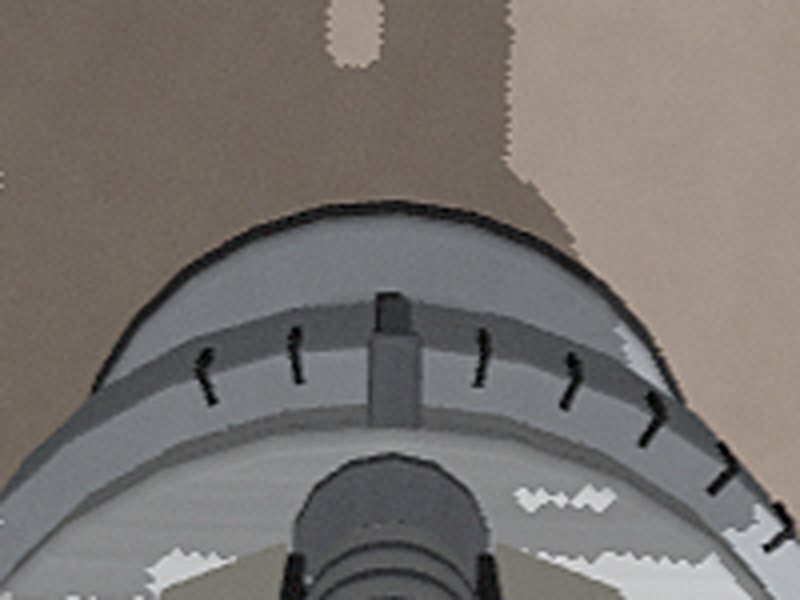

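The pointer now covers the long mark, sitting midway between the strokes at crop x 296 and 482, with the tip at about (392,315). I'll lower to just above riding height, open slightly so the pin falls free, and measure the knob's rows.

Call:
jog_arm:
  deltas: [0, 0, -0.01, 0, 0, 0, 0, 0, -0.02, 0, 0, 0, 0, 0, -0.03, 0, 0, 0, 0, 0, -0.035, 0, 0, 0, 0, 0, -0.035, 0, 0, 0]

```text
time: 6.08
tool_pos: [0.5655, -0.3587, 0.1886]
tool_rot: [-3.141, -0.0, 0.897]
contact_force: [-1.7, 2.8, -5.7]
opening: 0.0223
```

```bash
cat >> h.py <<'E'
def col(tag):
    o=robot.observe();i=robot.read_camera("wrist")
    cv2.imwrite(f"pics/{tag}.png",i[:,:,::-1]);g=cv2.cvtColor(i,cv2.COLOR_RGB2GRAY)
    print(tag,o["time"],o["tool_pos"].round(4),o["contact_force"].round(1),round(o["opening"],4))
    print(g[205:300,276:281].mean(1).astype(int))
E
python3 -c "
from h import *
col('k1')"
```

```text
k1 6.0833 [ 0.5655 -0.3587  0.1886] [-1.7  2.8 -5.7] 0.0223
[ 80  81  82  82  82  80  81  81  82  80  79  82  79  73 103 126 131 138
 149 146 108  38  59  90  83  79  81  81  81  82  81  81  82  82  82  84
  89  86  88  92  55  45  74  91  89  91  90  43  44  78  92  89  87  94
  59  45  52  86  91  91  91 104 110 117 118 120 129 139 138 139 140 140
 139 139 138 139 139 137 136 136 137 135 133 135 133 133 134 137 135 136
 138 137 140 148  97]
```

Call:
jog_arm:
  deltas: [0, 0, 0, 0, 0, 0, 0, 0, 0, 0, 0, 0, 0, 0, 0, 0, 0, 0, 0, 0, 0, 0, 0, 0]
  claw: 0.28

```text
time: 6.47
tool_pos: [0.5659, -0.3593, 0.1899]
tool_rot: [3.139, 0.0, 0.898]
contact_force: [-0.8, -0.0, -0.5]
opening: 0.0259
```

```bash
python3 -c "
from h import *
col('k2')
a=[cv2.imread(f'pics/{n}.png')[190:340,215:345] for n in('k1','k2')]
cv2.imwrite('pics/k12.png',cv2.resize(np.hstack(a),None,fx=3,fy=3))"
```

```text
k2 6.4667 [ 0.5659 -0.3593  0.1899] [-0.8 -0.  -0.5] 0.0259
[ 80  80  79  80  81  80  80  80  79  81  80  78  75 110 128 131 140 147
 146  89  40  68  88  82  82  82  83  81  82  81  79  80  82  85  87  89
  88  95  50  44  78  89  91  91  79  46  49  85  90  90  91  86  44  46
  79  89  90  87  97 109 116 118 119 127 138 139 138 139 139 139 137 138
 138 137 137 136 136 134 136 135 133 135 135 135 137 136 138 137 138 139
 139 138 138 145  93]
```

View pics/k12.png

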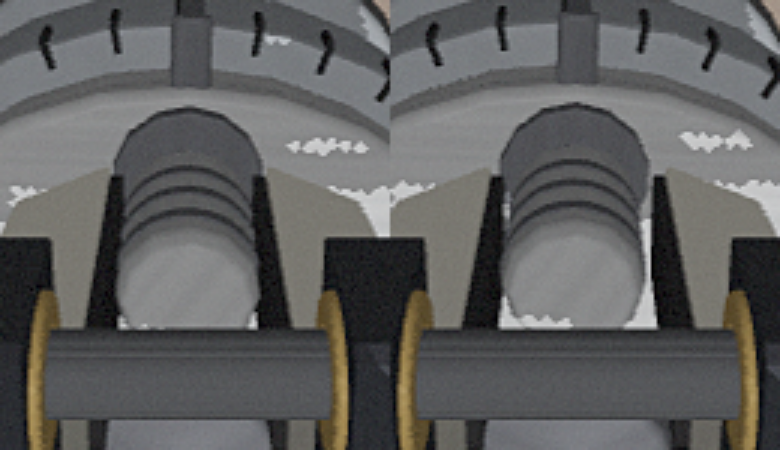

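The knob sank only about 1 mm relative to the wheel, so the pin rides on the ring. The left finger touches the knob. I'll feel clockwise first, in 0.5 mm steps at 6 mm/s, with a force check at the end of each call.

Call:
jog_arm:
  deltas: [0.004, -0.003, 0, 0, 0, -0.005, 0.008, -0.006, 0, 0, 0, -0.01, 0.012, -0.009, 0, 0, 0, -0.015, 0.016, -0.012, 0, 0, 0, -0.02, 0.02, -0.016, 0, 0, 0, -0.025]

```text
time: 6.93
tool_pos: [0.5668, -0.36, 0.1889]
tool_rot: [-3.14, 0.001, 0.858]
contact_force: [-4.7, 2.2, 3.2]
opening: 0.0256
```

```bash
python3 -c "
from h import *
col('k3')"
```

```text
k3 6.9333 [ 0.5668 -0.36    0.1889] [-4.7  2.2  3.2] 0.0256
[ 77  78  79  78  77  77  75  78  78  77  77  78  77  76 124 128 131 142
 145 145  90  42  65  87  82  83  81  82  81  81  81  82  81  80  79  89
  88  90  92  47  48  79  89  92  93  81  45  52  83  90  90  92  90  49
  44  68  85  93  89  92 106 115 119 119 121 130 137 137 138 137 137 138
 135 136 135 134 135 135 133 134 136 135 135 137 138 138 138 137 136 137
 138 137 138 144  93]
```

Call:
jog_arm:
  deltas: [0.004, -0.003, 0, 0, 0, -0.005, 0.008, -0.006, 0, 0, 0, -0.01, 0.012, -0.01, 0, 0, 0, -0.015, 0.016, -0.013, 0, 0, 0, -0.02, 0.02, -0.016, 0, 0, 0, -0.025]

```text
time: 7.4
tool_pos: [0.5691, -0.3619, 0.189]
tool_rot: [-3.141, 0.0, 0.818]
contact_force: [-4.1, 0.9, 2.6]
opening: 0.0258
```

```bash
python3 -c "
from h import *
col('k4')"
```

```text
k4 7.4 [ 0.5691 -0.3619  0.189 ] [-4.1  0.9  2.6] 0.0258
[ 79  77  79  79  77  80  77  79  78  79  78  77  79  74 106 127 131 138
 147 144 123  40  54  86  83  83  80  82  81  83  80  82  80  81  76  85
  89  88  95  69  47  65  85  92  90  95  52  47  70  86  91  92  94  69
  42  54  84  90  91  89 101 111 115 121 119 125 136 138 139 138 138 137
 136 137 137 136 135 134 133 136 134 135 135 136 136 137 139 138 138 138
 136 138 139 144  95]
```

Call:
jog_arm:
  deltas: [0.004, -0.003, 0, 0, 0, -0.005, 0.008, -0.006, 0, 0, 0, -0.01, 0.011, -0.01, 0, 0, 0, -0.015, 0.015, -0.014, 0, 0, 0, -0.02, 0.019, -0.017, 0, 0, 0, -0.025]

```text
time: 7.87
tool_pos: [0.5714, -0.3637, 0.1888]
tool_rot: [-3.141, 0.0, 0.779]
contact_force: [-4.3, 1.3, 2.4]
opening: 0.0254
```

```bash
python3 -c "
from h import *
col('k5')"
```

```text
k5 7.8667 [ 0.5714 -0.3637  0.1888] [-4.3  1.3  2.4] 0.0254
[ 81  78  80  79  80  78  81  78  79  77  80  80  79  77  75 122 127 132
 142 145 145  91  38  65  86  82  84  82  82  80  80  81  82  81  82  76
  90  89  91  93  58  43  71  86  91  90  90  48  45  80  89  90  91  94
  57  46  58  84  90  90  89 103 111 119 120 121 127 135 137 139 139 138
 137 137 138 135 136 134 135 134 134 135 134 134 135 137 138 137 137 139
 137 138 138 145  95]
```

Call:
jog_arm:
  deltas: [0.003, -0.004, 0, 0, 0, -0.005, 0.007, -0.007, 0, 0, 0, -0.01, 0.011, -0.011, 0, 0, 0, -0.015, 0.014, -0.014, 0, 0, 0, -0.02, 0.018, -0.018, 0, 0, 0, -0.025]

```text
time: 8.33
tool_pos: [0.5732, -0.3655, 0.1888]
tool_rot: [-3.142, 0.0, 0.74]
contact_force: [-3.6, 1.4, 2.1]
opening: 0.026
```

```bash
python3 -c "
from h import *
col('k6')"
```

```text
k6 8.3333 [ 0.5732 -0.3655  0.1888] [-3.6  1.4  2.1] 0.026
[ 79  81  79  81  80  79  79  78  78  80  80  80  78  78  76 102 127 130
 137 147 143 123  45  53  85  83  82  83  82  80  80  81  80  81  80  80
  86  88  90  92  77  44  57  86  90  91  94  61  46  64  85  90  91  93
  76  45  47  78  90  90  88  95 108 115 118 119 123 134 137 138 139 137
 138 137 137 136 136 135 133 134 133 134 134 134 135 136 138 136 138 138
 138 138 139 146  94]
```

There was no drop out to 9.5 mm clockwise. I'll go back the other way, faster over the ground already felt.

Call:
jog_arm:
  deltas: [-0.012, 0.014, 0, 0, 0, 0.019, -0.024, 0.027, 0, 0, 0, 0.038, -0.037, 0.041, 0, 0, 0, 0.057, -0.051, 0.054, 0, 0, 0, 0.076, -0.065, 0.066, 0, 0, 0, 0.095]

```text
time: 8.8
tool_pos: [0.5681, -0.3596, 0.189]
tool_rot: [3.137, -0.001, 0.891]
contact_force: [2.8, -2.1, -1.1]
opening: 0.0257
```

Call:
jog_arm:
  deltas: [-0.005, 0.004, 0, 0, 0, 0.007, -0.01, 0.008, 0, 0, 0, 0.014, -0.015, 0.012, 0, 0, 0, 0.021, -0.02, 0.017, 0, 0, 0, 0.028, -0.025, 0.021, 0, 0, 0, 0.035]

```text
time: 9.22
tool_pos: [0.5647, -0.3566, 0.189]
tool_rot: [3.141, -0.001, 0.946]
contact_force: [3.7, -0.7, -1.6]
opening: 0.0256
```

```bash
python3 -c "
from h import *
col('k7')"
```

```text
k7 9.2167 [ 0.5647 -0.3566  0.189 ] [ 3.7 -0.7 -1.6] 0.0256
[ 83  85  78  83  81  84  80  79  78  77  78  78  80  79  77  76 120 129
 131 142 147 146 100  39  58  87  81  82  82  81  79  82  80  80  81  82
  73  88  90  88  92  60  44  73  86  90  90  97  48  48  75  86  91  92
  94  62  46  50  85  88  91  87  99 109 116 118 120 125 132 135 137 137
 138 138 138 140 139 139 139 139 138 138 137 138 136 137 135 134 133 135
 134 134 145 169 113]
```

Call:
jog_arm:
  deltas: [-0.004, 0.003, 0, 0, 0, 0.005, -0.008, 0.006, 0, 0, 0, 0.01, -0.012, 0.009, 0, 0, 0, 0.015, -0.016, 0.012, 0, 0, 0, 0.02, -0.02, 0.015, 0, 0, 0, 0.025]

```text
time: 9.68
tool_pos: [0.562, -0.3551, 0.1888]
tool_rot: [-3.141, 0.0, 0.985]
contact_force: [0.2, 0.4, -1.0]
opening: 0.0258
```

```bash
python3 -c "
from h import *
col('k8')"
```

```text
k8 9.6833 [ 0.562  -0.3551  0.1888] [ 0.2  0.4 -1. ] 0.0258
[ 78  79  79  80  77  77  80  79  79  79  79  82  82  79  77 106 128 130
 138 148 146 123  38  52  85  84  79  80  79  79  83  81  81  79  81  84
  90  88  92  78  46  59  85  89  91  91  65  43  67  86  91  91  95  75
  43  54  80  91  91  90  99 109 116 117 118 125 134 136 137 136 138 138
 141 139 138 138 138 137 139 139 137 138 136 134 135 136 134 134 136 145
 150 165 170 189 115]
```

The force vanished but the rows hardly moved, so I'll wait briefly and look again before pushing.

Call:
jog_arm:
  deltas: [0, 0, 0, 0, 0, 0, 0, 0, 0, 0, 0, 0]

```text
time: 9.9
tool_pos: [0.5616, -0.3553, 0.1889]
tool_rot: [-3.141, 0.001, 0.984]
contact_force: [-0.3, 0.5, 0.5]
opening: 0.0256
```

```bash
python3 -c "
from h import *
col('k9')
a=[cv2.imread(f'pics/{n}.png')[190:340,215:345] for n in('k2','k9')]
cv2.imwrite('pics/k29.png',cv2.resize(np.hstack(a),None,fx=3,fy=3))"
```

```text
k9 9.9 [ 0.5616 -0.3553  0.1889] [-0.3  0.5  0.5] 0.0256
[ 79  80  79  80  79  82  80  82  84  79  81  80  81  78  92 126 129 135
 147 145 141  50  46  78  83  81  82  81  81  80  87  89  90  95  50  44
  83  90  92  93  60  45  73  87  91  90  97  49  43  78  89  90  88 100
 109 115 118 119 127 136 137 137 137 139 139 138 140 139 139 140 139 139
 138 137 136 135 135 133 134 131 144 142 160 145 136 136 138 137 139 137
 137 136 137 138 117]
```

View pics/k29.png

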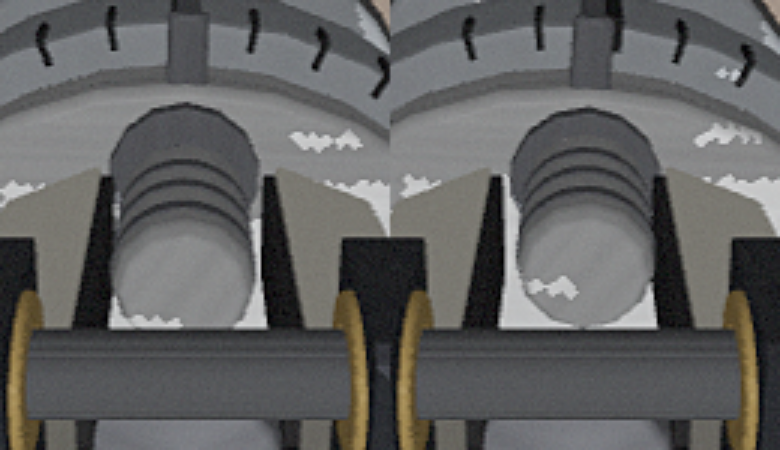

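The right panel (k9) shows the knob about 6-7 px lower on the picture relative to the collar, and the long mark beside the pointer on its right. The pin is dropping. I'll open further so it is free, and measure again.

Call:
jog_arm:
  deltas: [0, 0, 0, 0, 0, 0, 0, 0, 0, 0, 0, 0, 0, 0, 0, 0, 0, 0]
  claw: 0.35

```text
time: 10.2
tool_pos: [0.5621, -0.3553, 0.189]
tool_rot: [-3.141, 0.0, 0.984]
contact_force: [-0.7, 0.2, 0.4]
opening: 0.0322
```

```bash
python3 -c "
from h import *
col('k10')"
```

```text
k10 10.2 [ 0.5621 -0.3553  0.189 ] [-0.7  0.2  0.4] 0.0322
[ 81  82  82  83  83  82  83  83  81  81  80  83  82  81  78 117 128 132
 140 148 150  79  42  64  88  80  81  80  81  79  84  90  89  94  76  45
  67  88  90  93  85  46  53  85  90  90  93  71  47  54  88  91  88  92
 106 116 117 118 122 134 137 138 138 139 139 140 139 140 140 139 138 139
 138 137 137 134 133 149 161 188 195 194 167 157 134 137 139 138 139 139
 138 136 137 143  88]
```

```bash
python3 -c "
from h import *
p=robot.camera_params('wrist');o=robot.observe();H=np.array([.5263,-.4062])
b=.95
for r in(.0735,.0505):
  for z in(.160,.1675,.193,.195,.197,.2005):print(r,z,proj(p,np.r_[H+r*np.array([np.cos(b),np.sin(b)]),z]).round(1))
i=cv2.imread('pics/k10.png');g=cv2.cvtColor(i,cv2.COLOR_BGR2GRAY);print(g[270:302,276:283].mean(1).astype(int))
for r in(270,275,280):print(r,g[r,240:320])"
```

```text
0.0735 0.16 [280.3 231.4]
0.0735 0.1675 [280.4 236.7]
0.0735 0.193 [280.9 257.9]
0.0735 0.195 [280.9 259.9]
0.0735 0.197 [281.  261.9]
0.0735 0.2005 [281.  265.5]
0.0505 0.16 [278.9 267.3]
0.0505 0.1675 [278.9 273.7]
0.0505 0.193 [279.2 299.5]
0.0505 0.195 [279.2 301.8]
0.0505 0.197 [279.2 304.2]
0.0505 0.2005 [279.2 308.5]
[140 139 140 139 139 137 137 137 137 136 133 131 163 172 191 196 175 158
 152 135 137 139 138 138 137 137 135 137 141  88  36  50]
270 [ 25  30  25  24  19  15   0 140 208 197 195 194 195 195 197 202 190  68
  80  96 110 110 115 126 129 136 141 136 141 138 138 138 139 136 138 137
 140 140 139 142 140 140 143 136 138 134 141 134 134 136 135 134 132 134
 131 120 114 117 115 107  97  76 157 209 199 201 209 201   0   4  18  31
  22  25  28  21  16  51  98 125]
275 [ 34  28  20  13  26   7   0 108 182 199 193 192 191 193 196 194 150  78
 107 111 120 131 136 138 138 134 141 138 135 137 138 138 138 139 140 142
 139 136 138 141 139 136 132 137 136 135 135 133 138 137 137 137 141 136
 137 138 141 135 122 114 105  85 120 189 200 199 196 154   2   8  20  18
  22  24  25  19  28  20  29  90]
280 [ 22  18  14  27  30  26   8 107 186 198 193 193 195 194 195 201 184  83
 109 127 135 138 138 136 133 133 134 134 137 139 140 141 139 140 136 140
 134 137 133 134 133 132 133 133 137 140 136 139 139 139 140 141 138 137
 133 134 136 137 129 127 107 103 157 207 202 202 199 158   0  22  18  27
  13  29  19  22  20  11  26  38]
```

Predicted row of the knob's far top edge: 258 with the pin home, 265.5 riding. Observed: about 259, against 266.5 while riding. The pin is home and both fingers are clear of the knob. I'll open and withdraw straight up.

Call:
jog_arm:
  deltas: [0, 0, 0, 0, 0, 0, 0, 0, 0, 0, 0, 0, 0, 0, 0, 0, 0, 0]
  claw: 0.6

```text
time: 10.5
tool_pos: [0.5622, -0.3552, 0.1889]
tool_rot: [3.142, 0.0, 0.984]
contact_force: [0.2, 0.4, 0.5]
opening: 0.0477
```

Call:
jog_arm:
  deltas: [0, 0, 0.2, 0, 0, 0, 0, 0, 0.5, 0, 0, 0, 0, 0, 0.8, 0, 0, 0, 0, 0, 0.9, 0, 0, 0, 0, 0, 0.9, 0, 0, 0]

```text
time: 10.92
tool_pos: [0.5632, -0.3559, 0.2826]
tool_rot: [3.135, 0.001, 0.984]
contact_force: [0.3, -0.8, -0.0]
opening: 0.0555
```

Call:
jog_arm:
  deltas: [0, 0, 0, 0, 0, 0, 0, 0, 0, 0, 0, 0, 0, 0, 0, 0, 0, 0]

```text
time: 11.17
tool_pos: [0.5616, -0.3548, 0.2766]
tool_rot: [-3.138, -0.0, 0.984]
contact_force: [-0.6, 0.3, -0.4]
opening: 0.0551
```

```bash
python3 - <<'E'
from h import *
o=robot.observe();p=robot.camera_params("wrist");i=robot.read_camera("wrist")
np.savez("w4.npz",**p); print(o["time"],o["tool_pos"],o["tool_rot"],o["contact_force"])
i=i[:,:,::-1]
cv2.imwrite("pics/w4.png",cv2.resize(i[145:300,185:370],None,fx=4,fy=4,interpolation=cv2.INTER_CUBIC))
H=np.array([.5263,-.4062])
f=lambda r,b,z:((proj(p,np.r_[H+r*np.array([np.cos(b),np.sin(b)]),z])-[185,145])*4).round()
print("nut",f(0,0,.172));
for b in(.90,.94):print(b,"ktop far/near home",f(.0735,b,.193),f(.0505,b,.193),"riding",f(.0735,b,.2005),f(.0505,b,.2005),"ptr",f(.089,b,.13),"mark",f(.089,.879,.13))
E
```

```text
11.1667 [ 0.56163371 -0.35482842  0.27661384] [-3.13778433e+00 -3.20521186e-04  9.84016193e-01] [-0.59590285  0.3371305  -0.36727321]
nut [370. 529.]
0.9 ktop far/near home [404. 232.] [393. 349.] riding [405. 245.] [393. 365.] ptr [404.  81.] mark [413.  82.]
0.94 ktop far/near home [388. 231.] [382. 348.] riding [388. 244.] [382. 364.] ptr [388.  80.] mark [413.  82.]
```

View pics/w4.png

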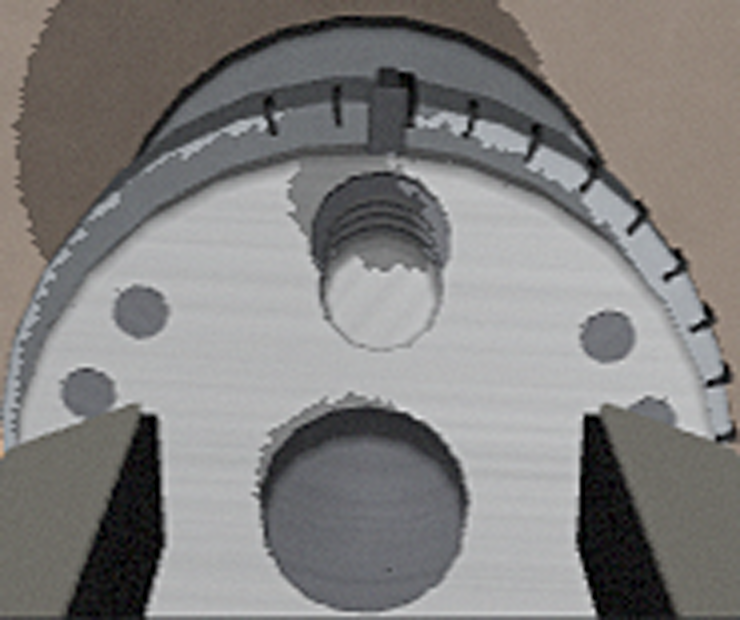

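The picture shows the knob's top spanning rows of about 232 to 349. The prediction is 231/348 with the pin home and 244/364 riding, so the pin is home. The pointer is at x 387 and the mark at about 410, roughly 5 mm apart. Nothing is being touched, so I'm handing in.

```bash
python3 -c "
from cell import robot
print(robot.hand_in())"
```

```text
the job is handed in; nothing more can be done
None
```

I handed the job in after about 11 s of robot time with the pin home in the hole by the long mark. No verdict was reported.

- **Pull and turn:** I lifted the pin about 12 mm by its knob, with about 5.3 N of spring pull on the wrist. I then turned the wheel about +0.57 rad to the long mark and let the pin ride on the ring.
- **Feeling for the hole:** I pushed slowly about 9.5 mm clockwise at 4–6 N and the pin did not drop. On the way back the push force fell to zero and the knob sank about 3–4 mm past the mark, measured at the knob.
- **Pin height:** After the arm withdrew, the knob's top edges sat at picture rows 232 and 349. The prediction was 231/348 for fully home and 244/364 for riding on the ring.
- **Pointer and contact:** The pointer tip is about 5 mm from the mark, and the gripper is clear with no measurable force.
- **One check that disagreed:** In the picture taken just as the force vanished, the knob had hardly sunk. The next pictures showed the drop complete.
- **Not checked:** I did not push the wheel to test the lock, so as not to force the pin. I took no closing picture of the breakfast things; the arm passed well above them and showed no contact forces on the way.

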